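# Lock the drive head and hold its belt tensioner open

## Robot

A 6-joint arm with a two-finger parallel gripper is mounted at the origin on the work surface. World frame = base frame: x ahead of the robot, y to its left, z up, the work surface at z = 0. Lengths are in mm, angles in rad, forces in N, time in s.
With the tool pointing down it reaches from about 275 to 750 mm from the base axis. Payload 10.2 kg.
Tool frame: the origin (TCP) lies at the very end of the fingers, on their centre line; the grasp point (between the pads) lies 19 mm behind it; z points along the fingers, y is the line along which they close (so a half turn about z gives the same grasp; the last joint's range is limited). The gripper opens to 85 mm and grips with 20 to 120 N. Pads are 22 mm wide; open, the fingers measure 114 mm over their backs; the gripper's body (76 mm by 85 mm) begins 54 mm behind the grasp point. The pads swing forward as they close: fully open they stand 13 mm farther back than shut.
Start: joints at [1.016, 0.313, 1.498, -0, 1.331, -0.223], TCP at [171.029, 496.367, 231.294] pointing down, gripper open.
Joint ranges: [-2.94, 2.94], [-0.97, 2.17], [0.19, 2.56], [-1.23, 4.37], [0.02, 3.11], [-2.88, 2.88]. Speed limits (rad/s): [2.39, 2.39, 3.01, 3.14, 3.14, 3.14].

## Interface

Orientations are given as a unit quaternion [w, x, y, z].
In Python, from rig import * gives the robot as it stands. The module is installed in compiled form; this text tells all that it offers.
- The arm moves only by the shell command python3 -m crank 'ROWS' [FORCE]. ROWS is JSON, a list that holds one entry, the list of rows, each a list of 7 numbers: the shift along the tool's x, y, z in units of 25 mm (1.0 is 25 mm), then the turn, a rotation vector about the tool's x, y, z in units of 8 degrees (1.0 is 8 degrees), then the finger opening in mm, from 0 to 85.4. A call has exactly 8 rows; each row shifts and turns the commanded pose from where the row before left it, along the tool's axes as they then stand; what a row does not reach is not made up. A row lasts 1/10 s, in which the tool goes at most 50 mm and 8.59 degrees, less where a joint would pass 70% of its speed; a pose out of reach is approached as far as the arm can. A call is refused whole if a number of a shift passes 1 or a number of a turn 1, either way. A call with a gripper value outside its range is refused whole. The fingers move at their own pace and stop on an object; FORCE is the grip in N (left out, the last holds). Time passes only in rows, so rows that do not move let the fingers close, or fill a call up. It gives the time, the measured TCP pose, the force, the opening and the grip force at its end, in the units of the state.
- sense(): the state, without advancing time (a new reading comes with each control period).
- capture(name): name is "scene" or "top"; returns the picture (420x560x3 uint8, blue, green, red); there is no depth.
- camera_model(name): a dict with "fx", "fy", "cx", "cy" (pixels), "world_from_camera" (4x4, takes a point from camera to world coordinates). Camera axes: x right, y up, looking along -z (the intrinsics and any distortion apply to the point x, -y, -z); pixel columns grow to the right and rows downward; lengths in mm; the calibration is good to about 2 mm. A picture is of the moment at which its call begins. camera_model takes no time and is no camera call.
- finish_job(): hands the job in; it is judged then, once.
The state is a dict: "time_s": time; "joints": joint angles; "dq": joint speeds; "tau": joint torques, N m; "eef_pos": TCP position; "ee_rot": TCP orientation; "force": force on the tool from outside, world axes, zero at the start; "wrist_torque": the same for the moment, N m; "grip_width": opening from 0.0 (shut) to 1.0 (fully open); "grip_force": force on a finger pad.
Only numpy, scipy, OpenCV 4.12 (cv2) and the standard library are available. Lean on these libraries where they do the work, as an engineer would, in place of code of your own. Each camera call takes 0.05 s, during which the arm holds its last target. There are 200 camera calls.

## Task

Get this drive head ready for a new belt: first swing the hinged keeper bar at its side shut until it snaps into its detent and stays there. Then push the spring-loaded tensioner arm forward, away from its rest pin, all the way to its stop and keep it there with the gripper: the program finishes while still holding the arm wound against the stop. Leave the loose things lying about where they are.

Things in the scene. Friction and masses are not known exactly. Their poses are not given: they have to be found in the camera images.
- drive: Drive head in a cradle, fixed to the table. Dark steel plate 240 x 320 mm, 10 mm thick; on it a grey casing 170 (x) x 240 (y) mm, deck 55 mm above the table, with two pulleys (68 and 44 mm wide, tops at 99 mm) on its left half. Origin on the table, 5 mm to +y of the casing's middle; x forward (away from the robot at yaw 0), y left, z up: the 'local' frame below.
- keeper (a joint): Angle of the keeper bar, rad. 0 = shut: along local -x from its hinge, beside the casing's left face. It opens outwards (local +y), starts 0.6 to 1.3 open and stays where left (0.06 N m friction). At q it points along local (-cos q, sin q); closes counterclockwise from above. Between q = 0.1 and 0.045 it passes a sprung ball (some newtons), then snaps to 0, a rigid stop, and is held.
- keeper_knob (a point): Centre of the upper part of the keeper's upright knob: black, 16 mm thick, from 68 to 110 mm above the table, this point at 95 mm, 105 mm from the hinge axis. May be pinched from above or pushed. Turns with the bar.
- keeper_hinge (a point): On the keeper's vertical hinge axis, 95 mm above the table, at local (60, 145) mm; fixed on the drive; the hinge's top is at 71 mm. The bar is level steel, 16 mm wide, top at 68 mm; when shut its free end, 150 mm from here, stands at the aluminium detent block (78 mm high).
- tensioner (a joint): Angle of the tensioner arm, rad: 0 = at its rest pin (start), 0.95 = at its stop pin (rigid). Vertical axis; grows as the arm swings forward, counterclockwise from above: at q it points along local angle -2.059 + q from +x towards +y: right and back at the start, right and forward at the stop. A spring returns it to 0 when let go: 2.5 N at the roller at rest, 7 N at the stop.
- idler (a point): On the axis of the upright black roller at the tensioner arm's free end: 32 mm thick, 73 to 111 mm above the table, with a 12 mm steel boss to 115 mm; this point at 93 mm, 100 mm from the pivot axis. The aluminium arm below is 18 mm wide, 64 to 73 mm above the table. The roller does not turn on the arm; it may be pinched from above or pushed.
- tensioner_pivot (a point): On the tensioner's vertical pivot axis (dark pivot body with a coil spring, top at 99 mm), 93 mm above the table, at local (0, -20) mm. Fixed on the drive. The stop pin and rest pin (12 mm thick, up to 79 mm above the table) stand 62 mm from it, either side of the arm's swing.
- wrench: Loose steel wrench, 160 mm long, flat on the table to the right of the cradle, beyond the screwdriver. Origin under its middle. Leave alone.
- screwdriver: Loose screwdriver, 170 mm long, on the table to the right of the cradle. Origin under its middle. Leave alone.
- oil_bottle: Loose white plastic bottle, 48 mm thick, 110 mm high, standing behind the cradle. Origin under its centre. Leave alone.
- collar: Loose steel collar, 28 mm wide, 12 mm high, lying on the deck of the casing near its robot-side edge. Origin under its centre. Leave alone.
- flask: Loose conical glass flask, 110 mm wide, 136 mm high, standing at the right rear. Origin under its centre. Leave alone.
- beaker: Loose glass beaker, 70 mm wide, 90 mm high, standing at the right. Origin under its centre. Leave alone.
- carton: Loose cardboard carton, 100 x 130 x 70 mm, at the left. Origin under its centre. Leave alone.

How it is judged:
By the outcome, as a careful person would: the job done as asked, in the order asked, and still so for the second after the job is handed in, while the arm keeps its last pose, push and grip.
It also fails if it takes over 54 s, if anything falls off the work surface, if the arm or the gripper's body presses on something with over 40 N, if the wrist force passes 120 N, or if a joint passes its speed limit or range.

## Working session

There is one attempt and no reset: what is moved stays moved. The work goes in short steps, Python scripts to look and compute and a shell command to move; the robot and the scene stay as the last step left them, time stands still between calls to the robot, and variables do not carry over. Pictures are saved under pics/ and viewed, at most 11 in all, crops included, and the job is handed in when it is done.

```bash
mkdir -p pics
python3 - <<'E'
from rig import *
import cv2
for n in("scene","top"):
    cv2.imwrite(f"pics/{n}0.png",capture(n)); m=camera_model(n); print({k:(v if not hasattr(v,'round') else v) for k,v in m.items()})
s=sense();print(s)
E
```

```text
{'fx': 453.19903426882047, 'fy': 453.19903426882047, 'cx': 281.08037901977485, 'cy': 209.12844021693112, 'world_from_camera': array([[ 5.65285645e-01, -5.81048577e-01,  5.85520871e-01,
         1.35208945e+03],
       [ 8.24884627e-01,  4.01775786e-01, -3.97670178e-01,
        -5.13805057e+02],
       [-4.18241758e-03,  7.07784408e-01,  7.06416123e-01,
         1.04153080e+03],
       [ 0.00000000e+00,  0.00000000e+00,  0.00000000e+00,
         1.00000000e+00]])}
{'fx': 497.8541798066473, 'fy': 497.8541798066473, 'cx': 280.10319037227345, 'cy': 207.0851270316922, 'world_from_camera': array([[-2.13328745e-02,  9.91913037e-01, -1.25113691e-01,
         3.80896919e+02],
       [-9.99770375e-01, -2.14187634e-02,  6.58803313e-04,
         1.25450840e+01],
       [-2.02630496e-03,  1.25099016e-01,  9.92142193e-01,
         1.66030441e+03],
       [ 0.00000000e+00,  0.00000000e+00,  0.00000000e+00,
         1.00000000e+00]])}
{'time_s': 0.1, 'joints': array([ 1.01563718e+00,  3.13384173e-01,  1.49836460e+00,  2.08298659e-05,
        1.33099593e+00, -2.23367647e-01]), 'dq': array([ 0.00024882, -0.00025694, -0.00100856,  0.00025932, -0.00016969,
        0.00062432]), 'tau': array([ 3.12859534e-03, -4.12900364e+01, -2.60142231e+01, -1.81663318e-04,
        2.97553219e-03, -7.20918501e-05]), 'eef_pos': array([170.8786094 , 496.17014403, 230.79604235]), 'ee_rot': array([-2.27964135e-04,  1.65138265e-01,  9.86270258e-01, -5.29092692e-04]), 'force': array([ 0.23098704, -0.08790034,  0.5276267 ]), 'wrist_torque': array([-0.02827513, -0.03395821, -0.04203246]), 'grip_force': 0.0, 'grip_width': 0.9979456914029154}
```

View pics/top0.png

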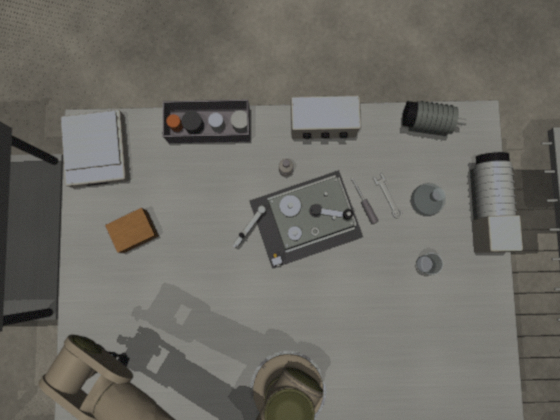

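View pics/scene0.png

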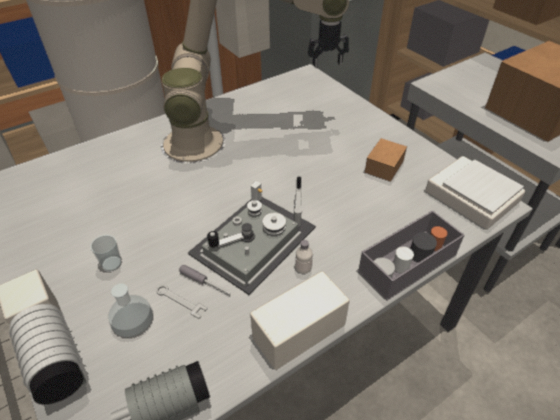

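The top view shows the drive at about (306,218). The keeper hinge is near (262,210) with its knob near (241,235), the tensioner pivot near (316,211) and the roller near (348,214). The scene view agrees. I'll zoom in on both.

Run:
```python
import cv2,numpy as np
t=cv2.imread("pics/top0.png")[160:280,225:385]; s=cv2.imread("pics/scene0.png")[165:295,180:325]
f=lambda i:cv2.convertScaleAbs(cv2.resize(i,None,fx=5,fy=5,interpolation=cv2.INTER_CUBIC),alpha=1.6)
cv2.imwrite("pics/t1.png",f(t)[:600,:800]);cv2.imwrite("pics/s1.png",cv2.resize(f(s),(640,574)))
```

```text
(no output)
```

View pics/t1.png

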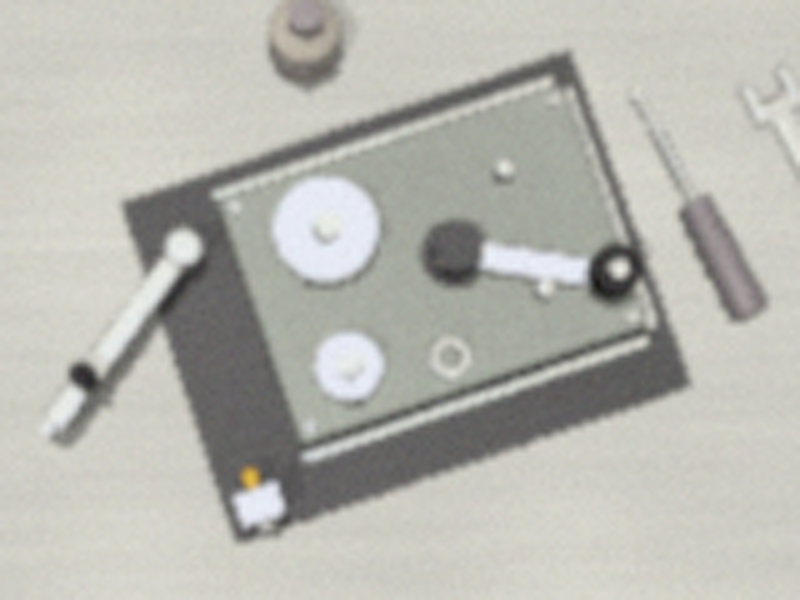

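View pics/s1.png

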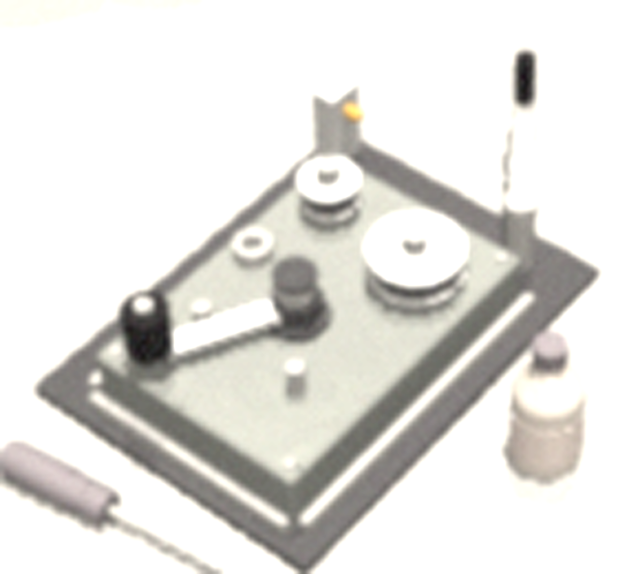

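The crops show these points:

| Point | t1 pixel | s1 pixel |
|---|---|---|
| Hinge | (183,247) | – |
| Knob | (84,375) | (525,60) |
| Pivot | (455,250) | (294,270) |
| Roller boss | (620,268) | (144,301) |
| Plate corners | (123,203), (571,52), (690,383), (238,543) | – |

The keeper is open towards the robot's left and the tensioner sits at its rest pin.

```bash
cat > h.py <<'E'
import numpy as np
from rig import camera_model
def ray(n,u,v):
    m=camera_model(n);T=np.array(m["world_from_camera"])
    d=T[:3,:3]@np.array([(u-m["cx"])/m["fx"],-(v-m["cy"])/m["fy"],-1]);return T[:3,3],d
def plane(n,u,v,z):
    o,d=ray(n,u,v);return (o+d*(z-o[2])/d[2])[:2]
tc=lambda u,v,z:plane("top",(u+.5)/5-.5+225,(v+.5)/5-.5+160,z)
k=640/145
sc=lambda u,v,z:plane("scene",(u+.5)/k-.5+180,(v+.5)/k-.5+165,z)
E
python3 - <<'E'
from h import *
from scipy.spatial.transform import Rotation as R
np.set_printoptions(precision=1,suppress=True)
loc=np.array([[60,145],[0,-20],[120,160],[120,-160],[-120,-160],[-120,160]],float)
W=np.array([tc(183,247,71),tc(455,250,99),tc(123,203,10),tc(571,52,10),tc(690,383,10),tc(238,543,10)])
a,b=loc.mean(0),W.mean(0)
H=(loc-a).T@(W-b);yaw=np.arctan2(H[0,1]-H[1,0],H[0,0]+H[1,1])
M=np.array([[np.cos(yaw),-np.sin(yaw)],[np.sin(yaw),np.cos(yaw)]]);t=b-M@a
print("yaw",yaw,np.degrees(yaw),"t",t);print("res",(loc@M.T+t-W))
L=lambda p:(p-t)@M
knob=tc(84,375,109);rol=tc(620,268,115)
print("knob",knob,L(knob),"roller",rol,L(rol))
kl=L(knob)-[60,145];print("q keep %.3f"%np.arctan2(kl[1],-kl[0]),np.hypot(*kl))
rl=L(rol)-[0,-20];print("q tens %.3f"%(np.arctan2(rl[1],rl[0])+2.059),np.hypot(*rl))
print("scene: pivot",L(sc(294,270,99)),"roller",L(sc(144,301,115)),"knob",sc(525,58,110),"big pulley",L(sc(415,244,99)))
np.savez("pose.npz",t=t,yaw=yaw,M=M)
for q in(1.,.6,.3,.1,0):print(q,M@[60-105*np.cos(q),145+105*np.sin(q)]+t)
for q in(0,.5,.95,1):print("T",q,M@[100*np.cos(q-2.059),-20+100*np.sin(q-2.059)]+t)
E
```

```text
yaw 0.3017600118706587 17.289575106006367 t [553.6 -76.3]
res [[-8.6  7.5]
 [-7.8  5. ]
 [ 6.2 -2.3]
 [ 5.  -4.3]
 [ 0.7 -4.9]
 [ 4.5 -1. ]]
knob [492.6 134.1] [  4.3 219. ] roller [ 551.9 -201.9] [ -38.9 -119.4]
q keep 0.926 92.62379527437864
q tens 0.115 106.75183921464921
scene: pivot [  7.7 -29.8] roller [ -37.9 -118. ] knob [496.5 134. ] big pulley [54.5 36.2]
1.0 [487.4 147.4]
0.6 [467.4 110.8]
0.3 [462.8  79.7]
0.1 [464.9  58.9]
0 [467.5  48.7]
T 0 [ 541.  -193.7]
T 0.5 [ 590.4 -190.6]
T 0.95 [ 628.7 -167.7]
T 1 [ 632.2 -164.1]
```

Run:
```python
from h import *
from scipy.optimize import least_squares
np.set_printoptions(precision=1,suppress=True)
pl=np.array([[120,160],[120,-160],[-120,-160],[-120,160]],float)
P=np.array([tc(123,203,10),tc(571,52,10),tc(690,383,10),tc(238,543,10)])
cas=np.array([[85,115],[85,-125],[-85,-125],[-85,115]],float)
C=np.array([tc(218,192,55),tc(560,82,55),tc(655,325,55),tc(300,447,55)])
print("plate sides",np.linalg.norm(P-np.roll(P,-1,0),axis=1),"casing",np.linalg.norm(C-np.roll(C,-1,0),axis=1))
hin=(tc(183,247,71));piv=tc(455,250,99);piv2=sc(294,270,99)
kn=[tc(84,375,110),sc(525,58,110)];ro=[tc(620,268,115),sc(144,301,115)]
print("hinge",hin,"piv",piv,piv2,"kn",kn,"ro",ro, "hp",np.linalg.norm(hin-piv))
def f(x,full=False):
    c,s=np.cos(x[2]),np.sin(x[2]);M=np.array([[c,-s],[s,c]]);g=lambda p:np.asarray(p)@M.T+x[:2]
    q=x[5]
    r=[(g(pl+x[3:5])-P).ravel()*.6,(g([60,145])-hin),(g([0,-20])-(piv+piv2)/2)*1.2]
    K=g([60-105*np.cos(q),145+105*np.sin(q)]);I=g([100*np.cos(-2.059),-20+100*np.sin(-2.059)])
    r+=[K-(kn[0]+kn[1])/2,I-(ro[0]+ro[1])/2]
    if full:return M,g,K,I,r
    return np.concatenate(r)
s=least_squares(f,[560,-80,.3,0,0,.95],loss='soft_l1',f_scale=2)
print(s.x);M,g,K,I,r=f(s.x,True);print(*r[1:]);print(r[0].reshape(4,2));print("K",K,"I",I)
print("casing res",g(cas)-C)
for q in(s.x[5],.6,.3,.1,0):print("keeper %.2f"%q,g([60-105*np.cos(q),145+105*np.sin(q)]))
for q in(0,.3,.6,.95):print("T",q,g([100*np.cos(q-2.059),-20+100*np.sin(q-2.059)]))
```

```text
plate sides [318.4 235.8 317.5 238.8] casing [235.3 170.3 242.8 174. ]
hinge [576.4  72.4] piv [ 567.4 -100.4] [ 569.8 -102.5] kn [array([492.6, 134. ]), array([496.5, 134. ])] ro [array([ 551.9, -201.9]), array([ 552.5, -200.2])] hp 173.05284035095215
[563.7 -83.6   0.3 -10.4  14.2   0.9]
[0.5 0.3] [ 1.4 -1.5] [-2.   1.2] [-0.4  0. ]
[[ 0.5  0.7]
 [ 0.9 -0.2]
 [-1.4 -1.3]
 [-0.2  0.7]]
K [492.5 135.2] I [ 551.7 -201.1]
casing res [[-4.1  2.1]
 [ 0.6 -1.3]
 [-0.5  3. ]
 [ 0.6  0.3]]
keeper 0.94 [492.5 135.2]
keeper 0.60 [476.4 103. ]
keeper 0.30 [471.9  71.9]
keeper 0.10 [474.2  51.1]
keeper 0.00 [476.9  41. ]
T 0 [ 551.7 -201.1]
T 0.3 [ 581.6 -202. ]
T 0.6 [ 610.4 -194. ]
T 0.95 [ 639.3 -174.5]
```

The pose fit is consistent across both views: the drive is at about (564,-84) with yaw about 0.29, and the keeper is about 0.94 open. I'll push each part with closed fingers along a constant-twist arc, and work out those rows now.

```bash
cat >> h.py <<'E'
from rig import sense
from scipy.spatial.transform import Rotation as R
def fr():
    s=sense();w=s["ee_rot"];r=R.from_quat([*w[1:],w[0]]);return s,r.as_matrix()
def go(xyz,yang,offs=0):
    """turn units about z to bring tool y to world angle yang (deg), then shift in units in the tool frame after the turn"""
    s,m=fr();a=np.degrees(np.arctan2(m[1,1],m[0,1]));d=(yang-a+180)%360-180
    c,q=np.cos(np.radians(yang)),np.sin(np.radians(yang))
    N=np.array([[-q,c,0],[c,q,0],[0,0,-1]])
    print("turn_z units %.2f"%(-d/8),"shift after",np.round(N.T@(np.array(xyz)-s["eef_pos"])/25,2),"tilt",np.round(m[:,2],3))
def arc(p,deg):
    a=np.radians(-deg);Q=np.array([[np.cos(a),-np.sin(a)],[np.sin(a),np.cos(a)]]);p=np.array(p);print("arc row",np.round((Q@p-p)/25,3),"turn z",-deg/8)
E
python3 - <<'E'
from h import *
hinge=np.array([576.4,72.4]);kn=np.array([492.5,135.])
er=(kn-hinge)/np.linalg.norm(kn-hinge);a=np.degrees(np.arctan2(er[1],er[0]))-90
e=np.array([np.cos(np.radians(a)),np.sin(np.radians(a))]);print("y ang",a,"knob r",np.linalg.norm(kn-hinge))
go([*(kn+e*42.5),82],a)
arc([105,22.5],4);arc([105,22.5],8)
E
```

```text
y ang 53.27241102859426 knob r 104.68032288830598
turn_z units 2.21 shift after [-18.95  -2.19   5.95] tilt [-0.001 -0.001 -1.   ]
arc row [ 0.053 -0.295] turn z -0.5
arc row [ 0.084 -0.593] turn z -1.0
```

```bash
python3 -m crank '[[[0,0,0,0,0,0.74,0],[0,0,0,0,0,0.74,0],[0,0,0,0,0,0.73,0],[-1,0,0,0,0,0,0],[-1,0,0,0,0,0,0],[-1,0,0,0,0,0,0],[-1,0,0,0,0,0,0],[-1,0,0,0,0,0,0]]]' 40
python3 -m crank '[[[-1,0,0,0,0,0,0],[-1,0,0,0,0,0,0],[-1,0,0,0,0,0,0],[-1,0,0,0,0,0,0],[-1,0,0,0,0,0,0],[-1,-0.5,0,0,0,0,0],[-1,-0.5,0,0,0,0,0],[-1,-0.5,0,0,0,0,0]]]'
python3 -m crank '[[[-1,-0.5,0,0,0,0,0],[-1,-0.2,0,0,0,0,0],[-1,0,0,0,0,0,0],[-1,0,0,0,0,0,0],[-1,0,0,0,0,0,0],[-0.95,0,1,0,0,0,0],[0,0,1,0,0,0,0],[0,0,0,0,0,0,0]]]'
python3 - <<'E'
from h import *
import cv2
go([518.1,169,82],53.3)
t=capture("top")[160:280,225:385];s=capture("scene")[140:260,230:390]
f=lambda i:cv2.convertScaleAbs(cv2.resize(i,(400,300),interpolation=cv2.INTER_CUBIC),alpha=1.6)
cv2.imwrite("pics/a.png",np.hstack([f(t),f(s)]))
E
```

```text
time_s: 0.9
eef_pos: [271.9, 420.9, 231.0]
ee_rot: [-0.0, 0.315, 0.949, -0.0]
force: [1.0, 0.6, 0.3]
grip_width: 0.001
grip_force: 0.0
time_s: 1.7
eef_pos: [409.5, 271.1, 231.0]
ee_rot: [-0.0, 0.315, 0.949, -0.0]
force: [0.6, 0.4, 0.1]
grip_width: -0.0
grip_force: 0.0
time_s: 2.5
eef_pos: [516.7, 168.6, 178.0]
ee_rot: [-0.003, 0.315, 0.949, -0.001]
force: [-0.2, -0.3, 1.2]
grip_width: -0.002
grip_force: 0.0
turn_z units -0.01 shift after [-0.04  0.05  3.84] tilt [-0.007 -0.001 -1.   ]Traceback (most recent call last):
  File "<stdin>", line 4, in <module>
NameError: name 'capture' is not defined
```

```bash
python3 -m crank '[[[0,0,1,0,0,0,0],[0,0,1,0,0,0,0],[0,0,1,0,0,0,0],[0,0,0.7,0,0,0,0],[0,0,0,0,0,0,0],[0,0,0,0,0,0,0],[0,0,0,0,0,0,0],[0,0,0,0,0,0,0]]]'
cat >> h.py <<'E'
import cv2
from rig import capture
def look(name):
    t=capture("top")[160:280,225:385];s=capture("scene")[140:260,190:350]
    f=lambda i:cv2.convertScaleAbs(cv2.resize(i,(400,300),interpolation=cv2.INTER_CUBIC),alpha=1.6)
    cv2.imwrite(f"pics/{name}.png",np.hstack([f(t),f(s)]))
E
python3 - <<'E'
from h import *
look("a"); go([518.1,169,82],53.3)
E
```

```text
time_s: 3.3
eef_pos: [518.6, 169.3, 90.0]
ee_rot: [0.001, 0.315, 0.949, 0.0]
force: [0.4, 0.7, -1.1]
grip_width: -0.002
grip_force: 0.0
turn_z units 0.00 shift after [ 0.   -0.01  0.3 ] tilt [ 0.001  0.    -1.   ]
```

View pics/a.png

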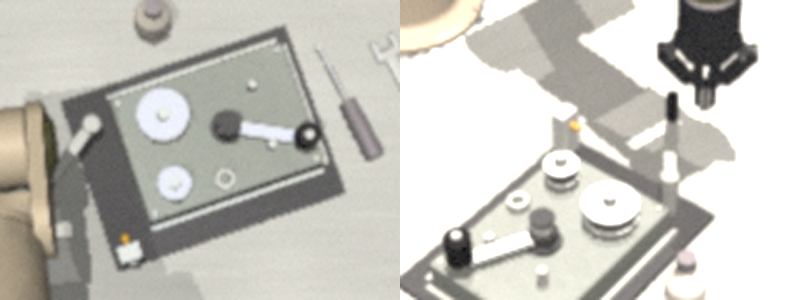

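The closed fingers stand beyond the knob on its outer side: tip at (705,85), knob at (672,105) in the right half. Next I'll approach and push along the arc.

```bash
python3 -m crank '[[[0,0,0.3,0,0,0,0],[0,-0.4,0,0,0,0,0],[0,-0.4,0,0,0,0,0],[0.05,-0.295,0,0,0,-0.5,0],[0.05,-0.295,0,0,0,-0.5,0],[0.05,-0.295,0,0,0,-0.5,0],[0.05,-0.295,0,0,0,-0.5,0],[0.05,-0.295,0,0,0,-0.5,0]]]'
python3 -m crank '[[[0.05,-0.295,0,0,0,-0.5,0],[0.05,-0.295,0,0,0,-0.5,0],[0.05,-0.295,0,0,0,-0.5,0],[0.05,-0.295,0,0,0,-0.5,0],[0.05,-0.295,0,0,0,-0.5,0],[0,0,0,0,0,0,0],[0,0,0,0,0,0,0],[0,0,0,0,0,0,0]]]'
python3 - <<'E'
from h import *
look("b"); go([476.9+22.5*-.286,41+22.5*.958,82],106.6)
E
```

```text
time_s: 4.2
eef_pos: [482.4, 123.2, 81.4]
ee_rot: [0.0, 0.144, 0.99, 0.0]
force: [0.3, 0.0, -0.0]
grip_width: 0.0
grip_force: 0.4
time_s: 5.0
eef_pos: [471.2, 88.7, 81.3]
ee_rot: [0.0, -0.028, 1.0, -0.0]
force: [-0.9, 0.3, 0.1]
grip_width: 0.001
grip_force: 0.0
turn_z units -1.66 shift after [ 0.33 -1.   -0.03] tilt [-0. -0. -1.]
```

View pics/b.png

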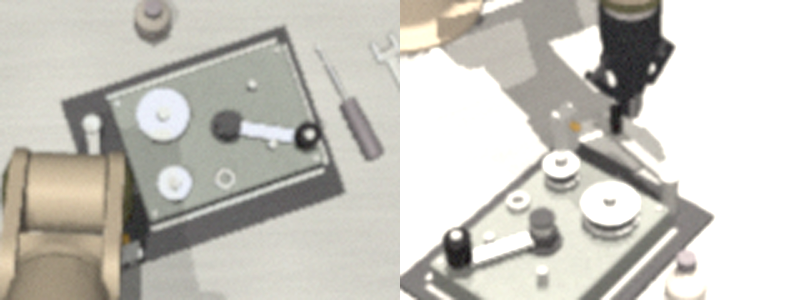

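The keeper has followed the fingers: the knob is at (617,118) and the bar is nearly alongside the casing. I'll push it through the detent.

```bash
python3 -m crank '[[[0.07,-0.27,0,0,0,-0.5,0],[0.07,-0.27,0,0,0,-0.5,0],[0.06,-0.25,0,0,0,-0.5,0],[0,-0.1,0,0,0,-0.15,0],[0,-0.06,0,0,0,0,0],[0,-0.06,0,0,0,0,0],[0,0,0,0,0,0,0],[0,0,0,0,0,0,0]]]'
python3 - <<'E'
from h import *
look("c"); go([476.9+22.5*-.286,41+22.5*.958,82],106.6);s=sense();print(s["force"],s["wrist_torque"])
E
```

```text
time_s: 5.9
eef_pos: [470.5, 63.2, 81.3]
ee_rot: [0.0, -0.144, 0.99, -0.0]
force: [-0.0, 1.4, -0.3]
grip_width: -0.003
grip_force: 0.0
turn_z units -0.01 shift after [ 0.01 -0.02 -0.03] tilt [ 0. -0. -1.]
[0.00319348 0.13202965 0.0197689 ] [-0.0026096   0.04423584 -0.01180378]
```

View pics/c.png

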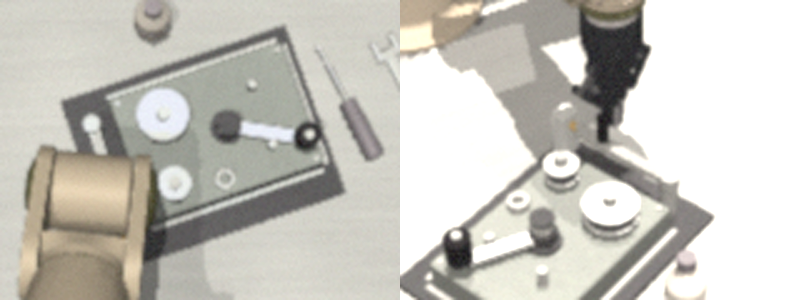

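The knob is at (605,130), close to the detent block, and no force is registering. It may have snapped ahead of the fingers, so I'll push gently until the rigid stop shows up as force.

```bash
python3 -m crank '[[[0,-0.04,0,0,0,0,0],[0,-0.04,0,0,0,0,0],[0,-0.04,0,0,0,0,0],[0,0,0,0,0,0,0],[0,0,0,0,0,0,0],[0,0,0,0,0,0,0],[0,0,0,0,0,0,0],[0,0,0,0,0,0,0]]]'
python3 -m crank '[[[0,-0.04,0,0,0,0,0],[0,-0.04,0,0,0,0,0],[0,-0.04,0,0,0,0,0],[0,0,0,0,0,0,0],[0,0,0,0,0,0,0],[0,0,0,0,0,0,0],[0,0,0,0,0,0,0],[0,0,0,0,0,0,0]]]'
```

```text
time_s: 6.8
eef_pos: [470.9, 61.0, 81.2]
ee_rot: [-0.0, -0.143, 0.99, 0.001]
force: [-1.6, 6.6, 1.8]
grip_width: -0.005
grip_force: 3.4
time_s: 7.6
eef_pos: [471.0, 60.5, 81.2]
ee_rot: [-0.001, -0.143, 0.99, 0.003]
force: [-2.2, 24.1, 3.6]
grip_width: -0.001
grip_force: 11.9
```

The force is 24 N with almost no travel, so the keeper is on its rigid stop. I'll back off, lift and check that the bar stays shut.

```bash
python3 -m crank '[[[0,0.3,0,0,0,0,0],[0,0.7,0,0,0,0,0],[0,0.5,-0.5,0,0,0,0],[0,0,-1,0,0,0,0],[0,0,-1,0,0,0,0],[0,0,-1,0,0,0,0],[0,0,-1,0,0,0,0],[0,0,-0.5,0,0,0,0]]]'
python3 -m crank '[[[0,0,0,0,0,1,0],[0,0,0,0,0,1,0],[0,0,0,0,0,1,0],[0,0,0,0,0,1,0],[0,0,0,0,0,1,0],[0,0,0,0,0,1,0],[0,0,0,0,0,1,0],[0,0,0,0,0,1,0]]]'
python3 -m crank '[[[0,0,0,0,0,1,0],[0,0,0,0,0,1,0],[0,0,0,0,0,1,0],[0,0,0,0,0,1,0],[0,0,0,0,0,1,0],[0,0,0,0,0,1,0],[0,0,0,0,0,0.7,0],[0,0,0,0,0,0,0]]]'
python3 - <<'E'
from h import *
look("d")
piv=np.array([568.3,-101.4]);I=np.array([551.9,-201.1]);v=I-piv;a=np.degrees(np.arctan2(v[1],v[0]))+90
e=np.array([np.cos(np.radians(a)),np.sin(np.radians(a))]);print(a,np.linalg.norm(v))
go([*(I-e*50.5),180],a)
arc([-100,-30.5],4)
E
```

```text
time_s: 8.4
eef_pos: [462.0, 93.4, 209.4]
ee_rot: [0.002, -0.144, 0.99, -0.001]
force: [-0.1, 0.2, -0.7]
grip_width: -0.005
grip_force: 0.0
time_s: 9.2
eef_pos: [461.4, 93.4, 207.3]
ee_rot: [0.001, 0.405, 0.914, 0.0]
force: [0.4, 0.7, -0.6]
grip_width: 0.0
grip_force: 0.0
time_s: 10.0
eef_pos: [461.4, 93.4, 207.2]
ee_rot: [0.0, 0.772, 0.635, 0.0]
force: [-0.5, 1.0, -0.3]
grip_width: -0.002
grip_force: 0.0
-9.341130534929889 101.0398436261656
turn_z units -0.20 shift after [-11.04   3.46   1.07] tilt [ 0.001 -0.    -1.   ]
arc row [-0.075  0.282] turn z -0.5
```

View pics/d.png

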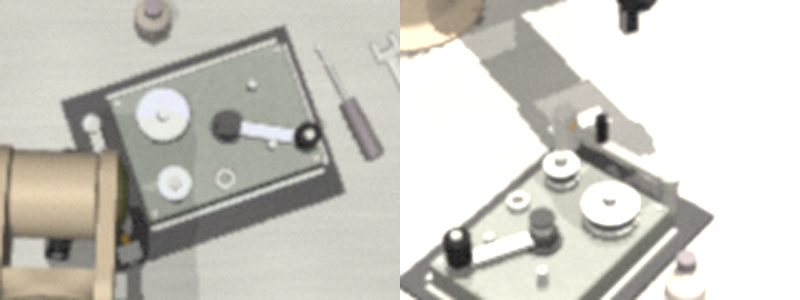

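The bar's end is at the detent block and it has stayed shut after release. I'll measure that once the arm is clear, while moving above the roller side.

```bash
python3 -m crank '[[[-1,0.4,0,0,0,-0.2,0],[-1,0.4,0,0,0,0,0],[-1,0.4,0,0,0,0,0],[-1,0.4,0,0,0,0,0],[-1,0.4,0,0,0,0,0],[-1,0.4,0,0,0,0,0],[-1,0.4,0,0,0,0,0],[-1,0.4,0,0,0,0,0]]]'
python3 -m crank '[[[-1,0.2,0,0,0,0,0],[-1,0,0,0,0,0,0],[-1,0,0,0,0,0,0],[0,0,1,0,0,0,0],[0,0,0,0,0,0,0],[0,0,0,0,0,0,0],[0,0,0,0,0,0,0],[0,0,0,0,0,0,0]]]'
python3 - <<'E'
from h import *
look("e")
piv=np.array([568.3,-101.4]);I=np.array([551.9,-201.1]);v=I-piv;a=np.degrees(np.arctan2(v[1],v[0]))+90
e=np.array([np.cos(np.radians(a)),np.sin(np.radians(a))])
go([*(I-e*50.5),82],a)
E
```

```text
time_s: 10.9
eef_pos: [506.7, -118.3, 206.6]
ee_rot: [0.0, 0.762, 0.647, 0.0]
force: [0.4, 0.1, -0.1]
grip_width: 0.003
grip_force: 0.0
time_s: 11.7
eef_pos: [499.6, -191.8, 182.3]
ee_rot: [0.001, 0.763, 0.647, 0.0]
force: [0.1, -0.8, 0.4]
grip_width: -0.002
grip_force: 0.0
turn_z units -0.01 shift after [-0.02  0.11  4.  ] tilt [ 0.001 -0.001 -1.   ]
```

View pics/e.png

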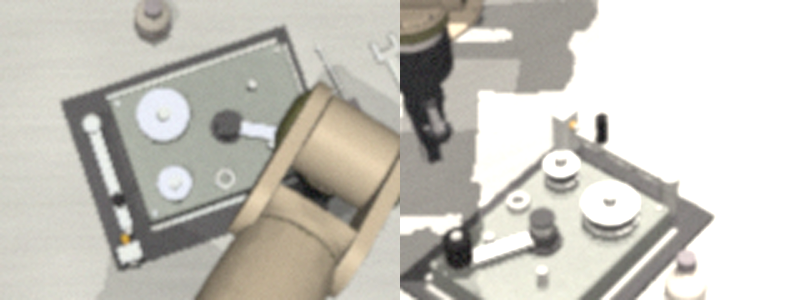

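The keeper lies along the casing: hinge (92,122), knob (119,199), end at the ball (125,238). I'll compute its angle and descend behind the roller.

```bash
python3 -m crank '[[[0,0.1,1,0,0,0,0],[0,0,1,0,0,0,0],[0,0,1,0,0,0,0],[0,0,1,0,0,0,0],[0,0,0,0,0,0,0],[0,0,0,0,0,0,0],[0,0,0,0,0,0,0],[0,0,0,0,0,0,0]]]'
python3 - <<'E'
from h import *
k=tc(239,397,110);h=tc(184,245,71);v=k-h;print("knob",k,"hinge",h,"r",np.hypot(*v),"ang bar",np.degrees(np.arctan2(v[1],v[0])))
for z,a,b in((10,(123,203),(238,543)),(10,(571,52),(690,383)),(55,(560,82),(655,325)),(55,(218,192),(300,447))):
    w=tc(*b,z)-tc(*a,z);print("edge",np.degrees(np.arctan2(w[1],w[0])))
s=sense();print(s["eef_pos"],s["force"])
E
python3 -m crank '[[[0,0.3,0,0,0,0,0],[0,0.3,0,0,0,0,0],[0,0.2,0,0,0,0,0],[-0.075,0.282,0,0,0,-0.5,0],[-0.075,0.282,0,0,0,-0.5,0],[-0.075,0.282,0,0,0,-0.5,0],[-0.075,0.282,0,0,0,-0.5,0],[0,0,0,0,0,0,0]]]'
```

```text
time_s: 12.6
eef_pos: [502.2, -192.8, 82.6]
ee_rot: [0.001, 0.763, 0.646, 0.0]
force: [0.1, -0.1, -0.2]
grip_width: 0.002
grip_force: 0.0
knob [476.78210608  37.63112808] hinge [577.70407335  71.74140535] r 106.53053314871359 ang bar -161.3254333998406
edge -162.30224602247256
edge -162.5232500568587
edge -160.89338421596585
edge -163.4109213917617
[ 502.2154523  -192.78794918   82.61349898] [ 0.14998442 -0.06315482 -0.1717445 ]
time_s: 13.4
eef_pos: [549.4, -205.4, 81.3]
ee_rot: [-0.0, 0.666, 0.746, -0.0]
force: [-3.9, -2.2, 2.6]
grip_width: 0.0
grip_force: 2.1
```

The keeper is shut: its bar angle of -161.3° agrees with the plate edges at about -162.3°. The roller is now being pushed with about 4 N, so I'll continue the arc.

```bash
python3 -m crank '[[[-0.075,0.282,0,0,0,-0.5,0],[-0.075,0.282,0,0,0,-0.5,0],[-0.075,0.282,0,0,0,-0.5,0],[-0.075,0.282,0,0,0,-0.5,0],[-0.075,0.282,0,0,0,-0.5,0],[-0.075,0.282,0,0,0,-0.5,0],[0,0,0,0,0,0,0],[0,0,0,0,0,0,0]]]'
python3 -m crank '[[[-0.075,0.282,0,0,0,-0.5,0],[-0.075,0.282,0,0,0,-0.5,0],[-0.04,0.14,0,0,0,-0.25,0],[0,0,0,0,0,0,0],[0,0,0,0,0,0,0],[0,0,0,0,0,0,0],[0,0,0,0,0,0,0],[0,0,0,0,0,0,0]]]'
python3 - <<'E'
from h import *
look("f")
piv=np.array([568.3,-101.4]);a=np.radians(-9.34-90)+.95;I=piv+100*np.array([np.cos(a),np.sin(a)]);b=a+np.pi/2
go([*(I-30.5*np.array([np.cos(b),np.sin(b)])),82],np.degrees(b));s,m=fr();print("force in tool axes",m.T@s["force"],s["joints"])
E
```

```text
time_s: 14.2
eef_pos: [592.2, -205.1, 81.3]
ee_rot: [0.0, 0.497, 0.868, -0.001]
force: [-3.7, -8.1, -0.9]
grip_width: 0.0
grip_force: 3.4
time_s: 15.0
eef_pos: [609.4, -199.8, 81.3]
ee_rot: [0.001, 0.42, 0.908, -0.001]
force: [-2.1, -9.8, -0.6]
grip_width: 0.0
grip_force: 3.9
turn_z units -0.59 shift after [-0.06  0.41 -0.03] tilt [ 0.    -0.003 -1.   ]
force in tool axes [-5.38179284 -7.39992251 -0.09190824] [-0.49811907  0.70438473  1.29060041 -0.00278835  1.14521596 -1.20104553]
```

View pics/f.png

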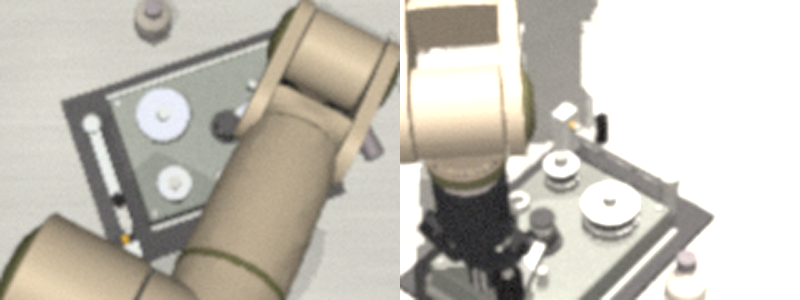

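The roller is with the fingers and the arm has passed most of its swing, with the keeper still shut. Now small steps until the stop shows as a rise in force.

```bash
python3 -m crank '[[[-0.07,0.14,0,0,0,-0.25,0],[-0.07,0.14,0,0,0,-0.25,0],[-0.05,0.1,0,0,0,-0.1,0],[0,0,0,0,0,0,0],[0,0,0,0,0,0,0],[0,0,0,0,0,0,0],[0,0,0,0,0,0,0],[0,0,0,0,0,0,0]]]'
python3 -c "
from h import *
s,m=fr();print(m.T@s['force'])"
python3 -m crank '[[[0,0.04,0,0,0,0,0],[0,0.04,0,0,0,0,0],[0,0,0,0,0,0,0],[0,0,0,0,0,0,0],[0,0,0,0,0,0,0],[0,0,0,0,0,0,0],[0,0,0,0,0,0,0],[0,0,0,0,0,0,0]]]'
python3 -c "
from h import *
s,m=fr();print(m.T@s['force'])"
```

```text
time_s: 15.9
eef_pos: [618.9, -195.5, 81.1]
ee_rot: [-0.001, 0.381, 0.924, -0.001]
force: [-8.0, -3.7, 2.9]
grip_width: 0.004
grip_force: 3.4
[ 3.06166175 -8.27171152 -2.92268073]
time_s: 16.7
eef_pos: [619.7, -194.9, 81.1]
ee_rot: [-0.002, 0.381, 0.924, -0.001]
force: [-10.6, -6.4, 2.9]
grip_width: 0.0
grip_force: 6.1
[  3.00544396 -12.01777697  -2.83083267]
```

```bash
python3 -m crank '[[[0,0.04,0,0,0,0,0],[0,0.04,0,0,0,0,0],[0,0,0,0,0,0,0],[0,0,0,0,0,0,0],[0,0,0,0,0,0,0],[0,0,0,0,0,0,0],[0,0,0,0,0,0,0],[0,0,0,0,0,0,0]]]'
python3 - <<'E'
from h import *
look("g")
s,m=fr();print(m.T@s['force'])
y=m[:2,1];c=s["eef_pos"][:2]+30.5*y-np.array([568.3,-101.4]);print("roller r",np.hypot(*c),"q est",np.arctan2(c[1],c[0])-np.radians(-99.34))
E
```

```text
time_s: 17.5
eef_pos: [619.8, -194.7, 81.1]
ee_rot: [-0.003, 0.382, 0.924, -0.003]
force: [-19.2, -11.9, 5.6]
grip_width: 0.002
grip_force: 10.9
[  4.60654171 -21.48415415  -5.8686319 ]
roller r 102.38352267634855 q est 0.9576026319328904
```

View pics/g.png

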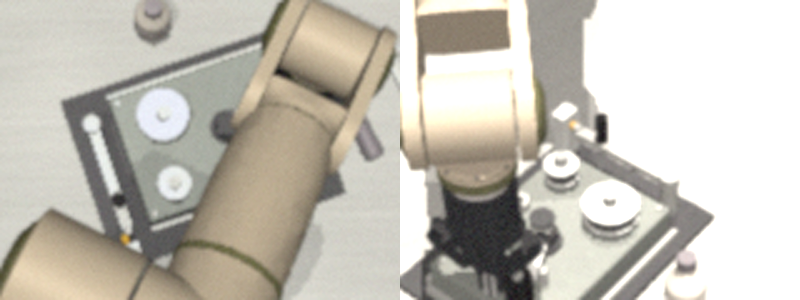

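The arm is on its stop: force is up to 21 N with no travel and q is about 0.95. The keeper is still shut. I'll hold once more to confirm it is steady, then hand in.

```bash
python3 -m crank '[[[0,0,0,0,0,0,0],[0,0,0,0,0,0,0],[0,0,0,0,0,0,0],[0,0,0,0,0,0,0],[0,0,0,0,0,0,0],[0,0,0,0,0,0,0],[0,0,0,0,0,0,0],[0,0,0,0,0,0,0]]]' && python3 -c "
from rig import *
print(finish_job())"
```

```text
time_s: 18.4
eef_pos: [619.8, -194.8, 81.1]
ee_rot: [-0.003, 0.382, 0.924, -0.003]
force: [-18.4, -12.7, 4.3]
grip_width: -0.001
grip_force: 10.9
the job is handed in; nothing more can be done
None
```

The keeper bar is shut in its detent, the closed gripper is holding the tensioner arm against its stop with about 22 N, no loose items were touched as far as the pictures show, and the job was handed in at 18.4 s; no verdict was returned.

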